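# Hook a bin bracket into a slotted upright and lock it

### The job

Take the steel bracket that has hooks on its back, put its two hooks into the top two slots of the slotted upright and let it down, then press it down gently, by feel, until the spring bolt snaps out over its tooth. Do not force it: the push must stay below about 20 N. Leave the bracket locked there and the other things on the bench where they are.

Things in the scene. Friction and masses are not known exactly. Their poses are not given: they have to be found in the camera images.
- bracket: Bracket to hang: loose bare-steel angle, 0.3 kg, standing on its flange. Sizes in mm. Origin: rear face of its spine, mid-width, underside; z up, +x out of its back (hook side), -x along the arm. Spine 36 wide (y), 5 thick, 115 high; flange 80 long (-x), 5 thick, front lip 16 high; web in the middle 10 thick, x -54..-4, top z 100. plain_angle looks alike but has no hooks.
- bracket_hooks (a point): On the bracket's rear face at (0, 0, 36) mm, midway between its two hooks. Hooks are 8 wide (y), reach to x 10 behind the spine: a shank on top, 8 high, and a tongue (x 5.5..10) hanging 20 down from it. Whole hooks: z 4..32 and 40..68 above the bracket's underside.
- bracket_tooth (a point): On the bracket's rear face at (0, 0, 104) mm. Here a catch tooth (y -6..6, out to x 7) with a flat top at z 107 and a 35 degree ramp below it down to z 94; and at each side (y 8..18) a seat lug reaching to x 9, underside at z 104, which lands on the seat pads.
- bracket_grip (a point): Point inside the bracket's web to hold it by, at (-34, 0, 84) mm in the bracket, 16 below the web's top edge, just ahead of the centre of mass. Grip from above across the 10 mm web (along the bracket's y). Axes as the bracket's.
- bracket_press (a point): Centre of the top of the press pad, a flat flange 14 (x) by 36 (y) mm on top of the spine, at (-7, 0, 115) mm in the bracket: push down here to lock. Pushing far out on the arm tends to jam the hooks.
- upright: Slotted upright, fixed: aluminium channel 30 deep (x), 40 wide (y), 140 high on a dark base plate 110 x 80 x 8 mm. Origin at the underside below the channel's centre, z up. Its front face is at x -15 and looks along -x, roughly to the robot; front wall 4 thick, three slots one over another at y 0, each 11 wide, 33 high: z 33..66, 69..102, 105..138. The top two are used.
- mount (a point): On the upright's front face, 50 mm up; axes as the upright's. To hook in, bring the bracket's origin 18 mm (16 to 20) above it, then along +x until the spine is at the face (x about -1 mm), then down; let go only at 11 mm or less above it, before that the hooks can slip out. Locked, the origin is here with up to 2 mm of play towards -x, a slight forward lean, and up to 3 mm lower or higher.
- catch_seat (a point): On the fixed upright, 154 mm up over the front face: nominal height of the lugs' undersides when locked. The dark catch head on top (two sprung rubber pads under the lugs, bolt and housing between, up to 168 mm) was clamped by hand and really sits up to 3 mm lower or higher; this is not measured, so feel for it. Pads take up 2 mm of travel before home, stop rigid 1 mm below it.
- catch_bolt (a joint): Sprung bolt of the catch head, m: 0 out (nose towards -x), 0.009 fully in. Pushing down on the pad, the tooth meets it up to 16 mm above home and pushes it in by about 3 mm (5 to 8 N); then the rubber pads add up to 11 to 14 N in all, where it snaps out over the tooth (value back to 0). Past that the push only rises. Nose 3 mm thick, underside 3 mm above the locked lugs' undersides.
- plain_angle: Bystander: loose bare-steel angle of the bracket's size and shape, but its back is smooth except for two screw heads. Origin and axes as the bracket's. Leave it alone.
- cup_a: Bystander: turned aluminium cup, 36 mm across, 43 high, origin under its centre.
- cup_b: Bystander: turned aluminium cup, 36 mm across, 43 high, origin under its centre.
- spanner: Bystander: open-ended spanner lying flat, 30 x 137 (y) x 8 mm, origin under its middle.
- grease_tin: Bystander: round tin with a lid, 69 mm across, 28 high, origin under its centre.

How it is judged:
By the outcome, as a careful person would: the job done as asked, in the order asked, and still so for the second after the job is handed in, with the robot touching nothing.
It also fails if it takes over 48 s, if anything falls off the work surface, if the arm or the gripper's body presses on something with over 40 N, if the wrist force passes 120 N, or if a joint passes its speed limit or range.

### The arm

A 7-joint arm with a two-finger parallel gripper is mounted at the origin on a cart in front of the work surface, level with it; the furniture and walls round the work are solid. World frame = base frame: x ahead of the robot, y to its left, z up, the work surface at z = 0. Lengths are in m, angles in rad, forces in N, time in s.
With the tool pointing down it reaches from about 0.425 to 0.925 m from the base axis. Payload 6.8 kg.
Tool frame: the origin (TCP) lies at the very end of the fingers, on their centre line; the grasp point (between the pads) lies r.grasp_offset behind it (r.grasp_offset is the distance from the TCP to the grasp point, in m); z points along the fingers, y is the direction in which the jaws open and shut (so a half turn about z gives the same grasp; the last joint's range is limited). The gripper opens to 85 mm and grips with 20 to 120 N. Pads are 22 mm wide; open, the fingers measure 114 mm over their backs; the gripper's body (76 mm by 85 mm) begins 54 mm behind the grasp point. The pads swing forward as they close: fully open they stand 13 mm farther back than shut.
Start: joints at [1.186, 0.477, 0.022, 1.555, -0.011, 1.109, -0.083], TCP at [0.184, -0.649, 0.21] pointing down, gripper open.
Joint ranges: [-2.96, 2.96], [-0.34, 2.1], [-1.41, 1.46], [0.24, 2.44], [-1.37, 4.51], [0.17, 1.92], [-2.96, 2.96]. Speed limits (rad/s): [2.39, 2.39, 3.14, 3.14, 3.14, 3.14, 3.14].

### API

Orientations are given as a rotation vector (axis times angle).
In Python, from bench import r gives the robot as it stands.
- The arm moves only by the shell command python3 -m jog 'ROWS' [FORCE]. ROWS is JSON, one flat list of numbers, 7 for each row, row after row: the turn, a rotation vector about the tool's x, y, z normalised to -1 to 1, where 1 is 180 degrees, then the shift along the tool's x, y, z normalised to -1 to 1, where 1 is 200 mm, then the opening, from 0 (shut) to 1 (fully open). In form: [wx, wy, wz, x, y, z, hand, wx, wy, wz, x, y, z, hand, ...]. A call has 1 to 12 rows; each row is the pose to reach, as a shift and turn from the pose measured when the call began, along the tool's axes at that moment, turning the shorter way round; what a row does not reach only later rows make up. A row lasts 1/10 s, in which the tool goes at most 50 mm and 8.59 degrees, less where a joint would pass 70% of its speed; a pose out of reach is approached as far as the arm can. A call with a number of a shift or a turn outside -1 to 1 is refused whole. A call with a gripper value outside its range is refused whole. The fingers move at their own pace and stop on an object; FORCE is the grip in N (left out, the last holds). Time passes only in rows, so rows that repeat a pose let the fingers close. It gives the time, the measured TCP pose, the force and the opening at its end, in the units of the state.
- r.get_obs(): the state, without advancing time (a new reading comes with each control period).
- r.grab_frame(name): name is "scene" or "top" or "wrist"; returns the picture (480x640x3 uint8, red, green, blue); there is no depth.
- r.calibration(name): a dict with "K" (3x3 intrinsics, pixels), "origin" and "rotation" of the camera in the world; the wrist camera has in their place "T_tool_cam" (4x4, takes a point from camera to tool coordinates, whose origin is the TCP and whose axes are the flange's). Camera axes: x right, y up, looking along -z (the intrinsics and any distortion apply to the point x, -y, -z); pixel columns grow to the right and rows downward; lengths in m; the calibration is good to about 2 mm. A picture is of the moment at which its call begins: read the wrist's pose just before it. calibration takes no time and is no camera call.
- r.hand_in(): hands the job in, once; it reports no verdict.
The state is a dict: "clock": time; "joints": joint angles; "qvel": joint speeds; "tau": joint torques, N m; "tcp_pos": TCP position; "orientation": TCP orientation; "contact_force": force on the tool from outside, world axes, zero at the start; "moment": the same for the moment, N m; "grip_width": finger opening in m.
Only numpy, scipy, OpenCV 4.12 (cv2) and the standard library are available. Lean on these libraries where they do the work, as an engineer would, in place of code of your own. Each camera call takes 0.05 s, during which the arm holds its last target.

## Working session

There is one attempt and no reset: what is moved stays moved. The work goes in short steps, Python scripts to look and compute and a shell command to move; the robot and the scene stay as the last step left them, time stands still between calls to the robot, and variables do not carry over. Pictures are saved under pics/ and viewed, and the job is handed in when it is done.

```bash
ls; mkdir -p pics; cat > h.py <<'E'
from bench import r
import numpy as np, cv2
from scipy.spatial.transform import Rotation as R
def snap(n,f):
    o=r.get_obs(); im=r.grab_frame(n); cv2.imwrite(f,cv2.cvtColor(im,cv2.COLOR_RGB2BGR)); return o,im
def cam(n,o=None):
    c=r.calibration(n); K=np.array(c['K'])
    if 'T_tool_cam' in c:
        T=np.eye(4); T[:3,:3]=R.from_rotvec(o['orientation']).as_matrix(); T[:3,3]=o['tcp_pos']
        T=T@np.array(c['T_tool_cam']); return K,T[:3,3],T[:3,:3],c
    return K,np.array(c['origin']),np.array(c['rotation']),c
def ray(n,uv,o=None):
    K,p,Rm,c=cam(n,o); d=np.linalg.inv(K)@[uv[0],uv[1],1]; d=Rm@[d[0],-d[1],-d[2]]; return p,d/np.linalg.norm(d)
def onz(n,uv,z,o=None):
    p,d=ray(n,uv,o); return p+d*(z-p[2])/d[2]
def proj(n,P,o=None):
    K,p,Rm,c=cam(n,o); q=Rm.T@(np.array(P)-p); q=K@[q[0],-q[1],-q[2]]; return q[:2]/q[2]
E
python3 - <<'E'
from h import *
for n in ['scene','top']:
    snap(n,f'pics/{n}0.png'); c=r.calibration(n); print(n,c)
print(r.calibration('wrist')); print(r.get_obs(), r.grasp_offset)
E
```

```text
pics
scene {'K': array([[611.19683886,   0.        , 325.10707636],
       [  0.        , 611.19683886, 238.23725102],
       [  0.        ,   0.        ,   1.        ]]), 'origin': array([ 0.18173044, -0.67900958,  0.49948431]), 'rotation': array([ 1.13966594, -0.2399199 , -0.38417058])}
top {'K': array([[548.98849188,   0.        , 319.82027084],
       [  0.        , 548.98849188, 241.52315413],
       [  0.        ,   0.        ,   1.        ]]), 'origin': array([0.48916992, 0.13846998, 0.97307569]), 'rotation': array([ 0.02835823, -0.08454148, -1.57940193])}
{'K': array([[369.13468871,   0.        , 317.00118653],
       [  0.        , 369.13468871, 239.22536675],
       [  0.        ,   0.        ,   1.        ]]), 'T_tool_cam': array([[ 7.55271322e-04,  9.52627524e-01,  3.04138506e-01,
         7.71037434e-02],
       [ 9.99999705e-01, -6.76214609e-04, -3.65262696e-04,
        -1.15778973e-03],
       [-1.42296397e-04,  3.04138692e-01, -9.52627753e-01,
        -1.63875378e-01],
       [ 0.00000000e+00,  0.00000000e+00,  0.00000000e+00,
         1.00000000e+00]])}
{'clock': 0.1, 'joints': array([ 1.18593228,  0.47773793,  0.02235791,  1.55637895, -0.01150411,
        1.10929347, -0.08310049]), 'qvel': array([ 5.54736179e-04,  3.25742350e-04,  9.87180717e-06, -3.08036773e-03,
        1.61499548e-03, -3.80716392e-04, -1.19967401e-03]), 'tau': array([ 6.33162635e-03, -5.97752881e+01,  1.61428951e+00, -2.81953865e+01,
        1.28310811e-02,  4.98296853e-03, -2.60102911e-05]), 'tcp_pos': array([ 0.18425747, -0.64875676,  0.20869839]), 'orientation': array([-3.10992457e+00, -4.33132051e-01,  5.62653888e-04]), 'contact_force': array([-1.21187464, -0.01882462, -0.08916423]), 'moment': array([ 0.00324034, -0.01070706, -0.02380811]), 'grip_width': 0.08535313157137589} 0.0187
```

```bash
sed -i "s/np.array(c\['rotation'\]),c/R.from_rotvec(c['rotation']).as_matrix(),c/" h.py; grep -n from_rotvec h.py
```

```text
9:        T=np.eye(4); T[:3,:3]=R.from_rotvec(o['orientation']).as_matrix(); T[:3,3]=o['tcp_pos']
11:    return K,np.array(c['origin']),R.from_rotvec(c['rotation']).as_matrix(),c
```

View pics/scene0.png

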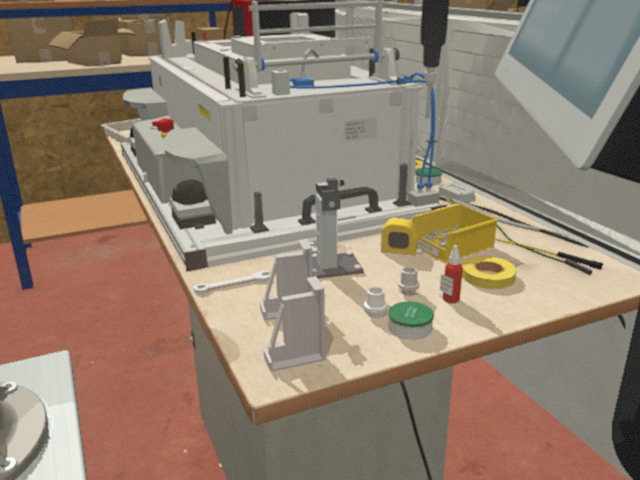

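View pics/top0.png

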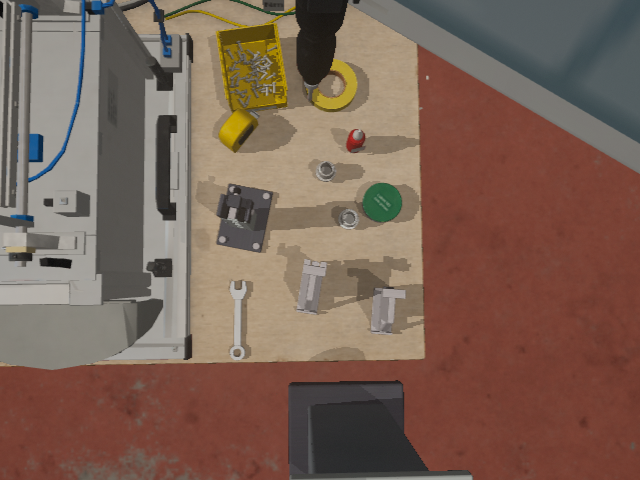

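```bash
python3 - <<'E'
import cv2
t=cv2.imread('pics/top0.png'); a=cv2.resize(t[165:345,200:420],None,fx=3.6,fy=3.3,interpolation=3)
cv2.imwrite('pics/topz.png',cv2.resize(t[165:345,200:420],None,fx=3.3,fy=3.3,interpolation=3))
s=cv2.imread('pics/scene0.png'); cv2.imwrite('pics/sz.png',cv2.resize(s[170:380,190:460],None,fx=2.85,fy=2.85,interpolation=3))
from h import *
for n,uv in [('up',(240,215)),('A',(312,270)),('B',(388,295)),('ca',(325,171)),('cb',(348,218)),('tin',(382,202)),('spanner',(238,320))]: print(n,onz('top',uv,0.0),onz('top',uv,0.115))
print(proj('top',[0,0,0]))
E
```

```text
up [0.60737901 0.24457545 0.        ] [0.59340882 0.23203569 0.115     ]
A [0.50856726 0.11770309 0.        ] [0.50627485 0.12015736 0.115     ]
B [ 0.4629209  -0.01666353  0.        ] [0.46602306 0.00167046 0.115     ]
ca [0.6858685  0.09262478 0.        ] [0.66262227 0.09804286 0.115     ]
cb [0.60073042 0.05245987 0.        ] [0.58754598 0.06262471 0.115     ]
tin [ 0.62919589 -0.00912858  0.        ] [0.61264735 0.0083149  0.115     ]
spanner [0.42243365 0.24813403 0.        ] [0.43032067 0.23517372 0.115     ]
[383.63856987 566.66564487]
```

View pics/topz.png

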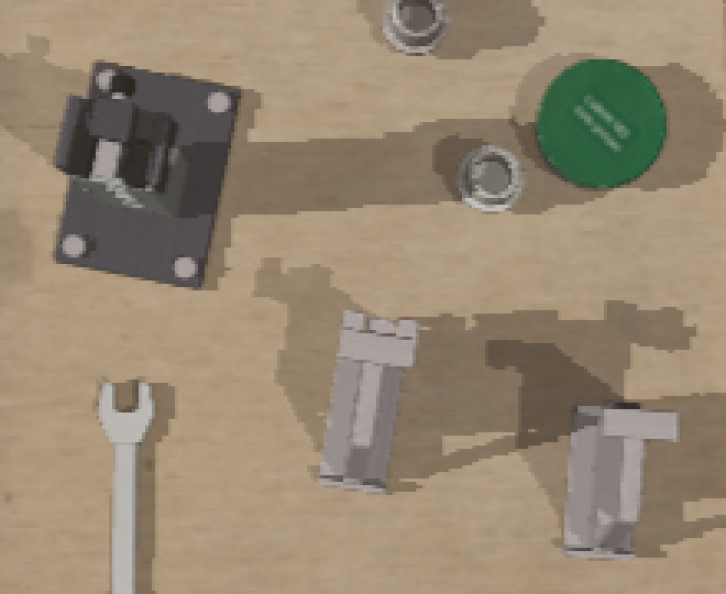

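View pics/sz.png

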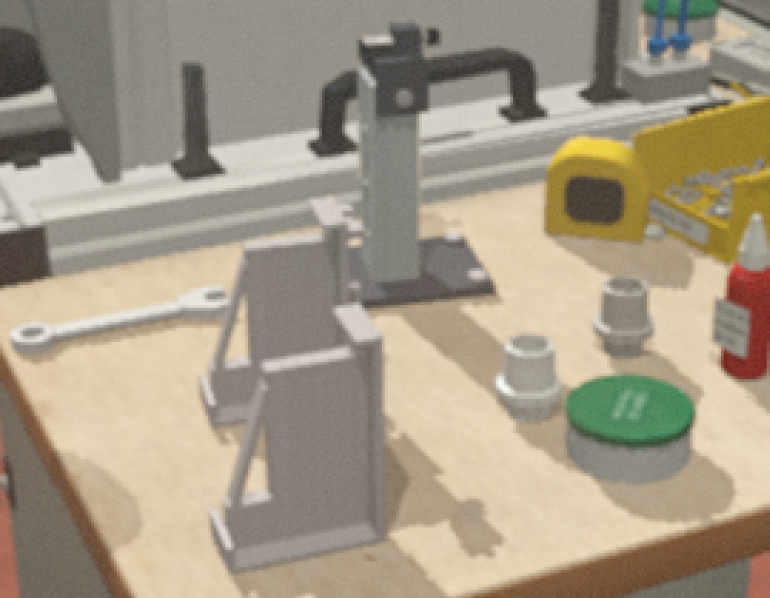

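```bash
python3 - <<'E'
from h import *
P=lambda u,v,z: onz('top',(200+(u-1)/3.3,165+(v-1)/3.3),z)
print('pad');[print(P(*q,.115)) for q in [(343,329),(418,334),(413,367),(338,360)]]
print('webtop');[print(P(*q,.100)) for q in [(359,362),(383,364),(374,448),(351,447)]]
print('plate');[print(P(*q,.008)) for q in [(97,62),(241,90),(200,287),(54,259)]]
print('head');[print(P(*q,.168)) for q in [(93,96),(136,103),(130,140),(88,135)]]
print('lip');[print(P(*q,.016)) for q in [(321,486),(385,492)]]
o=r.get_obs(); print(R.from_rotvec(o['orientation']).as_matrix().round(3))
E
```

```text
pad
[0.51515139 0.13313449 0.115     ]
[0.51243756 0.09763283 0.115     ]
[0.49685628 0.10018308 0.115     ]
[0.50052955 0.13562368 0.115     ]
webtop
[0.49966331 0.12548587 0.1       ]
[0.49858276 0.1139471  0.1       ]
[0.45841979 0.11867735 0.1       ]
[0.45902942 0.12969911 0.1       ]
plate
[0.66255048 0.26286674 0.008     ]
[0.64703678 0.18603172 0.008     ]
[0.54145072 0.20826848 0.008     ]
[0.55701874 0.28546138 0.008     ]
head
[0.61849474 0.24400185 0.168     ]
[0.61524514 0.22491281 0.168     ]
[0.59863307 0.22758238 0.168     ]
[0.60098716 0.24619553 0.168     ]
lip
[0.43597275 0.14476411 0.016     ]
[0.4324156  0.11122637 0.016     ]
[[ 0.962  0.273 -0.001]
 [ 0.273 -0.962  0.002]
 [-0.    -0.002 -1.   ]]
```

```bash
cat >> h.py <<'E'
def rowfor(pos,yaw,o=None):
    """tool down with tool x at yaw(deg)"""
    o=o or r.get_obs(); A=R.from_rotvec(o['orientation'])
    c,s=np.cos(np.radians(yaw)),np.sin(np.radians(yaw))
    B=R.from_matrix(np.array([[c,s,0],[s,-c,0],[0,0,-1.]]))
    w=(A.inv()*B).as_rotvec()/np.pi; t=A.inv().apply(np.array(pos)-o['tcp_pos'])/.2
    return np.r_[w,t].round(4).tolist()
E
python3 - <<'E'
from h import *
for p,y in [((.33,-.5,.26),10),((.44,-.2,.26),-5),((.455,.115,.25),-7)]: print(rowfor(p,y))
E
```

```text
[-0.0005, 0.0001, 0.0325, 0.9042, -0.5168, -0.2558]
[-0.0005, 0.0001, 0.1159, 1.8431, -1.8094, -0.2537]
[-0.0005, 0.0001, 0.127, 2.3456, -3.3039, -0.2012]
```

```bash
python3 -m jog '[0,0,0.03,0.5,-0.3,-0.2,1, 0,0,0.06,0.9,-0.9,-0.25,1, 0,0,0.09,0.9,-0.9,-0.25,1, 0,0,0.12,0.95,-1,-0.25,1, 0,0,0.127,0.95,-1,-0.25,1]'; python3 -c "
from h import *
for p,y in [((.44,-.2,.26),-7),((.455,.115,.25),-7)]: print(rowfor(p,y))"
```

```text
clock: 0.6
tcp_pos: [0.2998, -0.4327, 0.2545]
orientation: [-3.134, 0.196, 0.002]
contact_force: [1.7, 1.0, 0.6]
grip_width: 0.0851
[-0.0006, 0.0004, -0.0009, 0.5506, -1.242, -0.0259]
[-0.0006, 0.0004, -0.0009, 0.4287, -2.814, 0.0271]
```

```bash
python3 -m jog '[0,0,0,0.2,-0.25,0,1, 0,0,0,0.4,-0.5,0,1, 0,0,0,0.5,-0.75,0,1,  0,0,0,0.55,-1,0,1, 0,0,0,0.55,-1,0,1]'; python3 -c "
from h import *
for p,y in [((.455,.115,.25),-7)]: print(rowfor(p,y))"
```

```text
clock: 1.1
tcp_pos: [0.4352, -0.2441, 0.2545]
orientation: [-3.133, 0.19, 0.002]
contact_force: [-0.4, -0.2, -0.4]
grip_width: 0.0853
[-0.0009, 0.0004, 0.0004, -0.1186, -1.7941, 0.0279]
```

```bash
python3 -m jog '[0,0,0,0,-0.25,0,1, 0,0,0,-0.05,-0.5,0,1, 0,0,0,-0.05,-0.75,0,1,  0,0,0,-0.05,-1,0,1]'; python3 -m jog '[0,0,0,-0.02,-0.25,0,1, 0,0,0,-0.05,-0.5,0,1, 0,0,0,-0.05,-0.8,0,1,  0,0,0,-0.05,-0.8,0,1,0,0,0,-0.05,-0.8,0,1]'; python3 -c "
from h import *
for p,y in [((.455,.115,.25),-7)]: print(rowfor(p,y))
snap('wrist','pics/w1.png')"
```

```text
clock: 1.5
tcp_pos: [0.4482, -0.0474, 0.255]
orientation: [-3.133, 0.191, 0.002]
contact_force: [1.8, 0.4, 0.4]
grip_width: 0.0853
clock: 2.0
tcp_pos: [0.4574, 0.1149, 0.2552]
orientation: [-3.133, 0.183, 0.003]
contact_force: [-0.3, -0.9, -0.5]
grip_width: 0.0856
[-0.001, 0.0006, 0.0017, -0.0117, 0.0009, 0.0262]
```

View pics/w1.png

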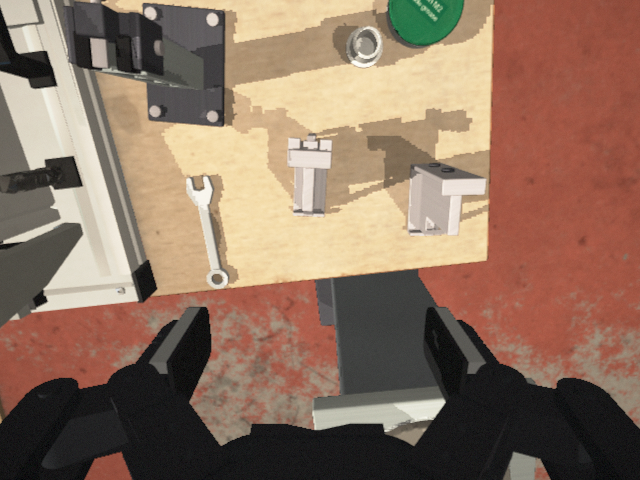

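```bash
python3 - <<'E'
import cv2
w=cv2.imread('pics/w1.png'); cv2.imwrite('pics/w1a.png',cv2.resize(w[120:230,265:355],None,fx=5.4,fy=5.4,interpolation=2))
cv2.imwrite('pics/w1b.png',cv2.resize(w[0:135,55:235],None,fx=4.4,fy=4.4,interpolation=2))
E
```

```text
(no output)
```

View pics/w1a.png

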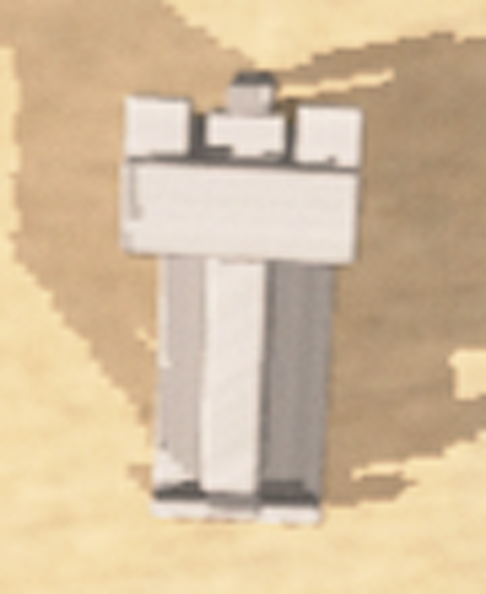

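View pics/w1b.png

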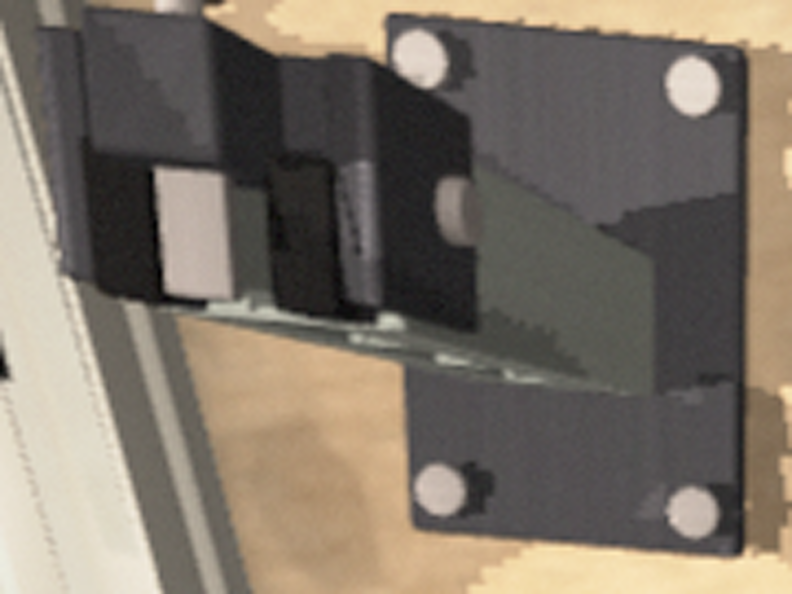

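```bash
python3 - <<'E'
from h import *
o=r.get_obs()
P=lambda u,v,z: onz('wrist',(265+u/5.4-.4,120+v/5.4-.4),z,o)[:2].round(4)
print('pad',[P(*q,.115) for q in [(127,163),(358,169),(354,263),(121,250)]])
print('web',[P(*q,.100) for q in [(205,258),(266,262),(257,495),(199,490)]])
print('lugs',[P(*q,.111) for q in [(125,96),(361,107)]])
Q=lambda u,v,z: onz('wrist',(55+u/4.4-.4,v/4.4-.4),z,o)[:2].round(4)
print('plate',[Q(*q,.008) for q in [(388,14),(745,48),(741,553),(413,528)]])
print('chan bottom',[Q(*q,.008) for q in [(653,258),(654,394)]])
E
```

```text
pad [array([0.5146, 0.1299]), array([0.5097, 0.096 ]), array([0.496, 0.098]), array([0.5021, 0.1326])]
web [array([0.4977, 0.1211]), array([0.4959, 0.1116]), array([0.4586, 0.1176]), array([0.4606, 0.127 ])]
lugs [array([0.524 , 0.1292]), array([0.5183, 0.0944])]
plate [array([0.6621, 0.2593]), array([0.6462, 0.1825]), array([0.5412, 0.2043]), array([0.5562, 0.2817])]
chan bottom [array([0.6072, 0.2117]), array([0.5787, 0.2176])]
```

```bash
python3 -c "
from h import *
for p,y in [((.4785,.1198,.15),-8.8),((.4785,.1198,.0655),-8.8)]: print(rowfor(p,y))"
```

```text
[-0.0006, 0.0007, 0.0107, 0.1014, -0.0479, 0.525]
[-0.0006, 0.0007, 0.0107, 0.1024, -0.0471, 0.9475]
```

```bash
python3 -m jog '[0,0,0.0107,0.1,-0.048,0.1,0.8, 0,0,0.0107,0.102,-0.048,0.3,0.7, 0,0,0.0107,0.102,-0.048,0.45,0.6, 0,0,0.0107,0.102,-0.048,0.52,0.6,0,0,0.0107,0.102,-0.048,0.525,0.6,0,0,0.0107,0.102,-0.048,0.525,0.6]'; python3 -c "
from h import *
for p,y in [((.4785,.1198,.0655),-8.8)]: print(rowfor(p,y))
snap('wrist','pics/w2.png')"
```

```text
clock: 2.65
tcp_pos: [0.4792, 0.119, 0.1508]
orientation: [-3.13, 0.243, 0.002]
contact_force: [-0.3, 0.3, -0.0]
grip_width: 0.0513
[-0.0006, 0.0005, -0.0005, -0.0037, -0.0025, 0.4265]
```

View pics/w2.png

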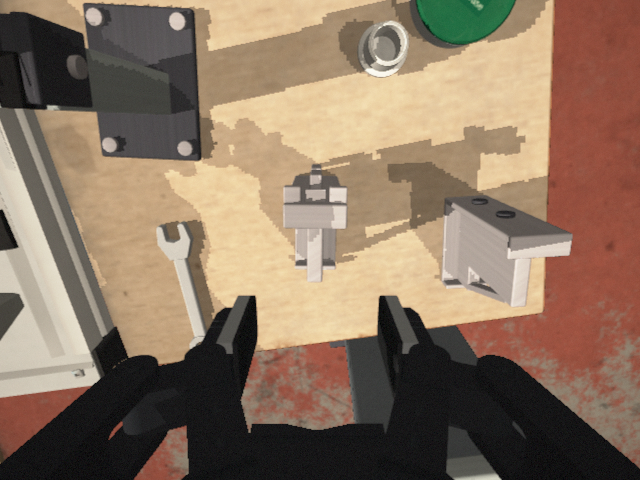

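```bash
python3 - <<'E'
from h import *
o=r.get_obs()
w=cv2.imread('pics/w2.png'); cv2.imwrite('pics/w2a.png',cv2.resize(w[160:290,270:365],None,fx=4.6,fy=4.6,interpolation=2))
A=R.from_rotvec(o['orientation'])
for uv,z in [((285,204),.115),((347,204),.115),((347,228),.115),((285,228),.115),((308,228),.1),((321,228),.1),((321,282),.1),((308,281),.1)]:
    p=onz('wrist',uv,z,o); print(uv,p.round(4),(A.inv().apply(p-o['tcp_pos'])*1e3).round(1))
E
```

```text
(285, 204) [0.5153 0.1325 0.115 ] [ 33.2 -18.3  36.4]
(347, 204) [0.5101 0.0987 0.115 ] [33.2 15.9 36.3]
(347, 228) [0.4964 0.1005 0.115 ] [19.5 16.3 36.3]
(285, 228) [0.5017 0.135  0.115 ] [ 19.4 -18.7  36.4]
(308, 228) [0.4956 0.1233 0.1   ] [15.1 -6.1 51.4]
(321, 228) [0.4944 0.1155 0.1   ] [15.1  1.8 51.3]
(321, 282) [0.4591 0.1208 0.1   ] [-20.5   1.9  51.4]
(308, 281) [0.461  0.1289 0.1   ] [-19.9  -6.3  51.4]
```

View pics/w2a.png

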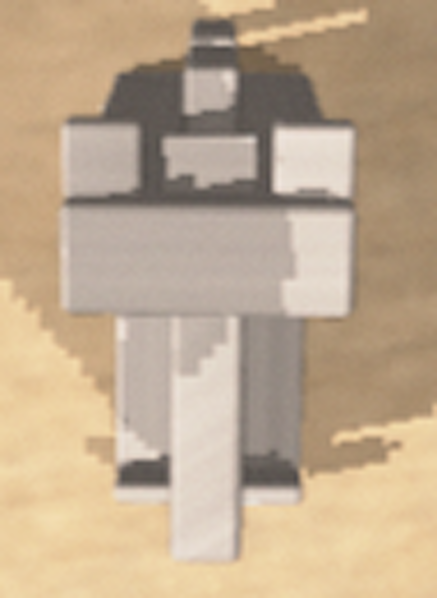

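```bash
python3 -m jog '[0,0,0,-0.004,-0.008,0.2,0.6, 0,0,0,-0.004,-0.008,0.35,0.6, 0,0,0,-0.004,-0.008,0.425,0.6,0,0,0,-0.004,-0.008,0.426,0.6,0,0,0,-0.004,-0.008,0.426,0.4,0,0,0,-0.004,-0.008,0.426,0,0,0,0,-0.004,-0.008,0.426,0,0,0,0,-0.004,-0.008,0.426,0,0,0,0,-0.004,-0.008,0.426,0,0,0,0,-0.004,-0.008,0.426,0]' 30; python3 -m jog '[0,0,0,0,0,0,0,0,0,0,0,0,0,0,0,0,0,0,0,0,0]' 70
```

```text
clock: 3.7
tcp_pos: [0.4803, 0.1213, 0.0676]
orientation: [-3.13, 0.243, -0.004]
contact_force: [-1.6, -1.2, 6.9]
grip_width: 0.0089
clock: 4.0
tcp_pos: [0.4802, 0.1212, 0.0678]
orientation: [-3.13, 0.243, -0.004]
contact_force: [-1.3, 0.2, 2.6]
grip_width: 0.0075
```

```bash
python3 -m jog '[0,0,0,0,0,-0.02,0,0,0,0,0,0,-0.1,0,0,0,0,0,0,-0.3,0,0,0,0,0,0,-0.5,0,0,0,0,0,0,-0.55,0,0,0,0,0,0,-0.55,0,0,0,0,0,0,-0.55,0]'; python3 - <<'E'
from h import *
o,im=snap('wrist','pics/w3.png'); print(o['grip_width'],o['contact_force'],o['tcp_pos']); snap('scene','pics/s3.png')
E
```

```text
clock: 4.7
tcp_pos: [0.4789, 0.1204, 0.1764]
orientation: [-3.131, 0.244, -0.001]
contact_force: [-0.3, 0.5, -3.2]
grip_width: 0.0074
0.007409483326178745 [-0.32719015  0.5446943  -3.20102974] [0.47888701 0.1204119  0.17641892]
```

View pics/w3.png

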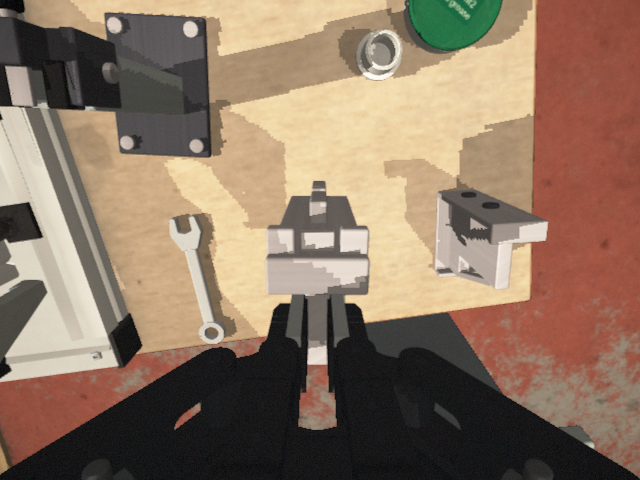

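View pics/s3.png

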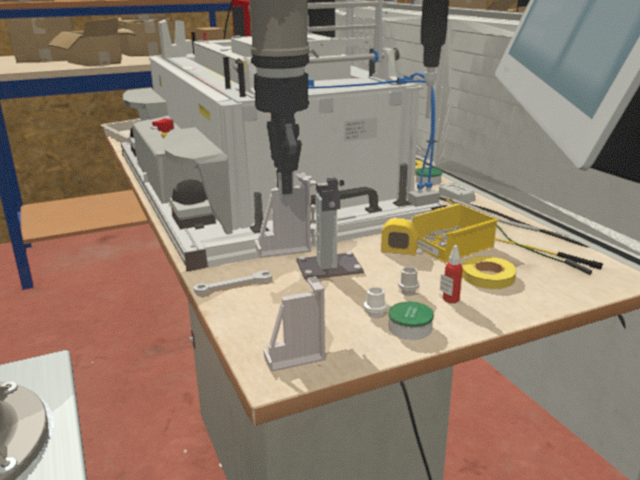

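```bash
python3 -c "
from h import *
o=r.get_obs()
for p,y in [((.4647,.2615,.17),-11.7),((.4647,.2615,.137),-11.7)]: print(rowfor(p,y))
# pad centre in tool at its depth
K,p,Rm,c=cam('wrist',o); A=R.from_rotvec(o['orientation'])
zt=o['tcp_pos'][2]+.0472
for uv in [(268,256),(368,256),(368,294),(268,294)]: print((A.inv().apply(onz('wrist',uv,zt,o)-o['tcp_pos'])*1e3).round(1))
import cv2
w=cv2.imread('pics/w3.png'); cv2.imwrite('pics/w3a.png',cv2.resize(w[170:330,250:390],None,fx=3.7,fy=3.7,interpolation=2))
"
```

```text
[-0.0004, 0.0004, 0.0156, -0.1774, -0.6862, 0.0302]
[-0.0004, 0.0004, 0.0156, -0.1772, -0.686, 0.1952]
[ 33.5 -17.1 -47.2]
[ 33.6  16.5 -47.3]
[ 19.5  17.1 -47.2]
[ 19.4 -17.7 -47.2]
```

View pics/w3a.png

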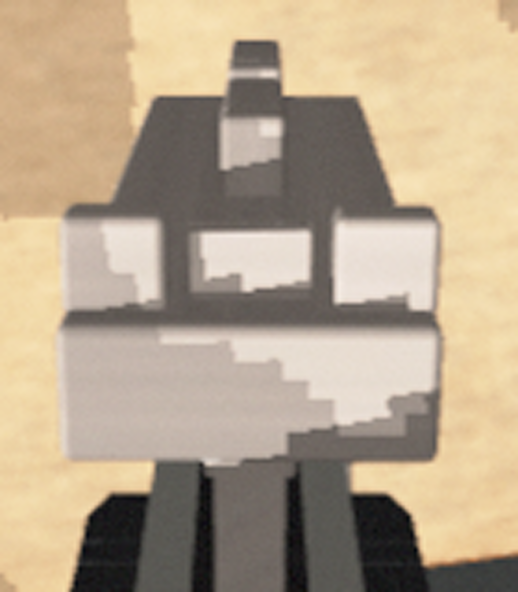

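```bash
python3 -m jog '[0,0,0.005,-0.17,-0.05,0.03,0,0,0,0.01,-0.177,-0.2,0.03,0,0,0,0.0156,-0.177,-0.4,0.03,0,0,0,0.0156,-0.177,-0.6,0.03,0,0,0,0.0156,-0.177,-0.686,0.03,0,0,0,0.0156,-0.177,-0.686,0.03,0,0,0,0.0156,-0.177,-0.686,0.03,0,0,0,0.0156,-0.177,-0.686,0.03,0]'; python3 - <<'E'
from h import *
o,im=snap('wrist','pics/w4.png'); print(o['grip_width'],o['contact_force'],o['tcp_pos']); snap('top','pics/t4.png')
E
```

```text
clock: 5.6
tcp_pos: [0.4643, 0.2596, 0.1689]
orientation: [3.124, -0.322, -0.004]
contact_force: [-0.1, -0.8, -3.4]
grip_width: 0.008
0.007968108157328242 [-0.09264566 -0.81775215 -3.38102636] [0.46433798 0.25961848 0.16893069]
```

View pics/w4.png

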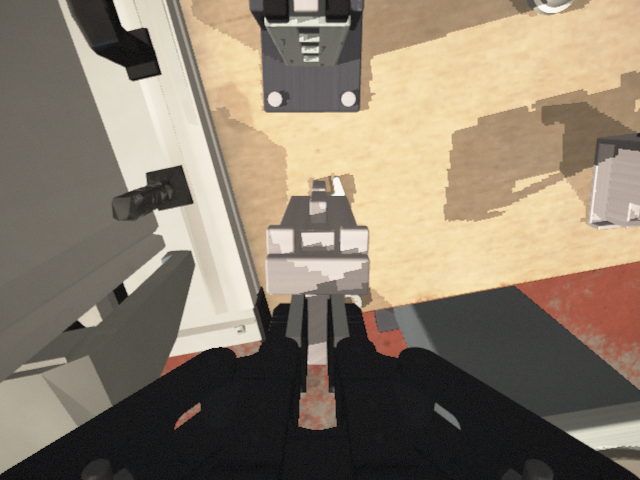

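View pics/t4.png

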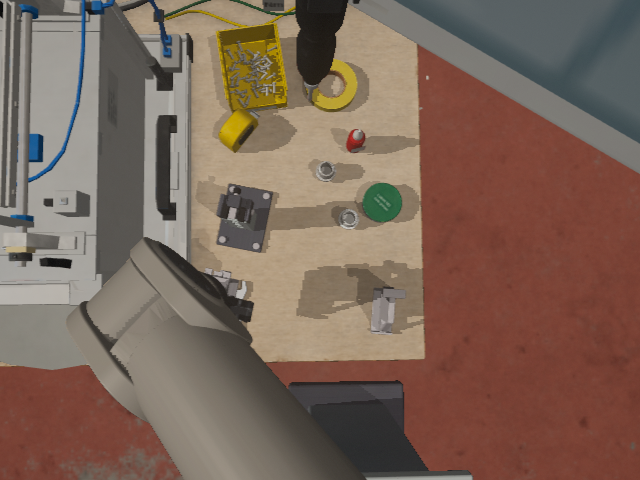

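```bash
python3 - <<'E'
import cv2
w=cv2.imread('pics/w4.png'); cv2.imwrite('pics/w4a.png',cv2.resize(w[0:125,240:385],None,fx=4.6,fy=4.6,interpolation=2))
E
```

```text
(no output)
```

View pics/w4a.png

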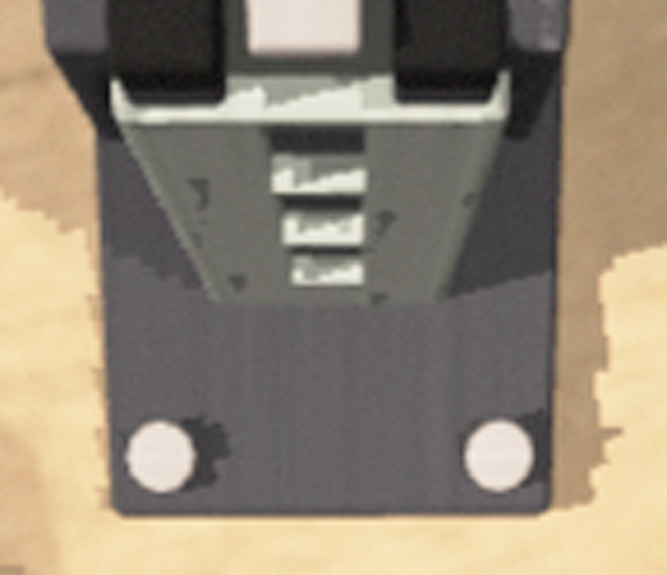

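```bash
python3 - <<'E'
from h import *
o=r.get_obs(); A=R.from_rotvec(o['orientation'])
m=A.as_matrix(); print(np.degrees(np.arctan2(m[1,0],m[0,0])), m[:,2])
def T(u,v,z):
    p=onz('wrist',(240+u/4.6-.4,v/4.6-.4),z,o); return p.round(4),(A.inv().apply(p-o['tcp_pos'])*1e3).round(1)
for n,a in dict(top=[(118,125,.14),(508,125,.14)],s1=[(273,193,.105),(366,193,.105)],s2=[(283,245,.069),(364,245,.069)],s3=[(292,285,.033),(365,285,.033)],bot=[(217,300,.008),(440,300,.008)],plate=[(113,515,.008),(550,515,.008)]).items():
    q=[T(*x) for x in a]; print(n,q, 'mid',(q[0][1]+q[1][1])/2)
E
```

```text
-11.802711551185826 [-1.77244986e-03  1.26087904e-04 -9.99998421e-01]
top [(array([0.5857, 0.2598, 0.14  ]), array([118.5, -24.7,  29.3])), (array([0.5777, 0.2213, 0.14  ]), array([118.5,  14.7,  29.3]))] mid [118.5  -5.   29.3]
s1 [(array([0.5831, 0.246 , 0.105 ]), array([118.8, -10.7,  64.3])), (array([0.5808, 0.2351, 0.105 ]), array([118.8,   0.5,  64.3]))] mid [118.8  -5.1  64.3]
s2 [(array([0.5831, 0.2463, 0.069 ]), array([118.9, -10.9, 100.3])), (array([0.5808, 0.2351, 0.069 ]), array([118.9,   0.5, 100.3]))] mid [118.9  -5.2 100.3]
s3 [(array([0.583 , 0.2463, 0.033 ]), array([118.8, -11. , 136.3])), (array([0.5806, 0.2348, 0.033 ]), array([118.8,   0.8, 136.3]))] mid [118.8  -5.1 136.3]
bot [(array([0.5869, 0.2598, 0.008 ]), array([119.9, -25. , 161.3])), (array([0.579 , 0.2217, 0.008 ]), array([120. ,  14. , 161.3]))] mid [119.95  -5.5  161.3 ]
plate [(array([0.5562, 0.2863, 0.008 ]), array([ 84.4, -44.7, 161.4])), (array([0.5401, 0.2089, 0.008 ]), array([ 84.5,  34.5, 161.4]))] mid [ 84.45  -5.1  161.4 ]
```

```bash
python3 -m jog '[0,0,0,0.05,-0.024,0.1,0,0,0,0,0.15,-0.024,0.16,0,0,0,0,0.25,-0.024,0.165,0,0,0,0,0.3,-0.024,0.165,0,0,0,0,0.3,-0.024,0.165,0,0,0,0,0.3,-0.024,0.165,0]'; python3 - <<'E'
from h import *
o,im=snap('wrist','pics/w5.png'); print(o['grip_width'],o['contact_force'],o['tcp_pos'],rowfor((.4643,.2596,.1358),-11.8)); 
a,_=snap('scene','pics/s5.png'); w=cv2.imread('pics/s5.png'); cv2.imwrite('pics/s5a.png',cv2.resize(w[160:290,250:400],None,fx=4.6,fy=4.6,interpolation=2))
E
```

```text
clock: 6.3
tcp_pos: [0.5238, 0.2523, 0.1367]
orientation: [-3.125, 0.323, 0.003]
contact_force: [-0.4, 0.2, -4.2]
grip_width: 0.0079
0.007868850952651218 [-0.3617688   0.21720184 -4.19856089] [0.52378765 0.25234411 0.13665786] [0.0, 0.0007, 0.0002, -0.2965, 0.0262, 0.0051]
```

View pics/w5.png

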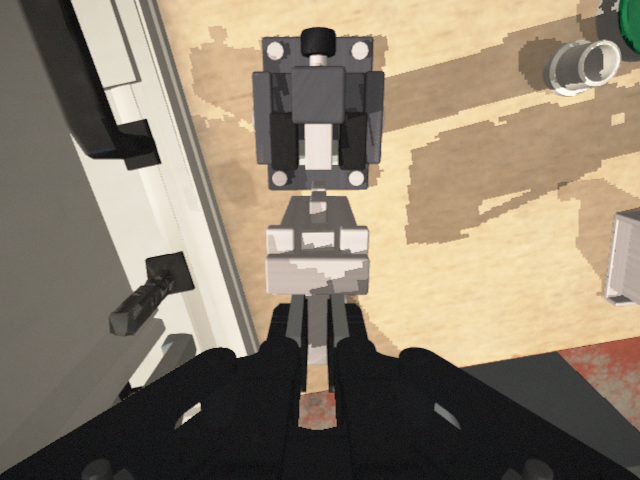

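View pics/s5a.png

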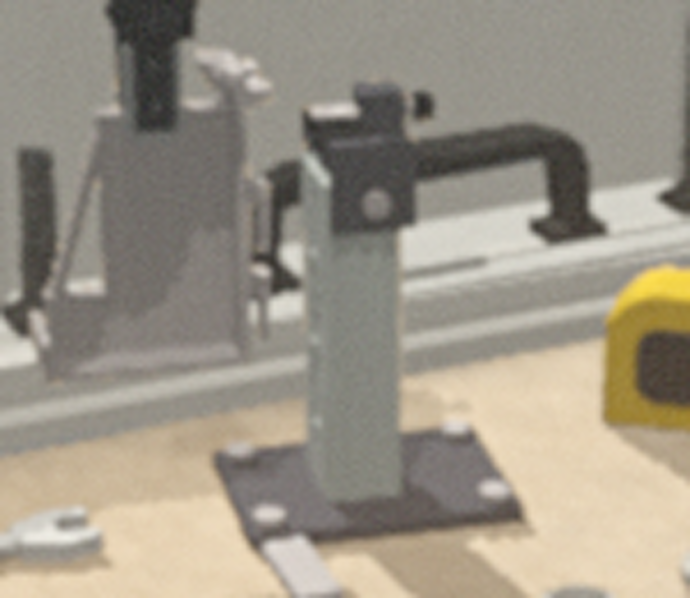

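```bash
python3 -m jog '[0,0,0,0.04,0.002,0.004,0,0,0,0,0.06,0.002,0.004,0,0,0,0,0.08,0.002,0.004,0,0,0,0,0.09,0.002,0.004,0,0,0,0,0.1,0.002,0.004,0]';python3 -m jog '[0,0,0,0.005,0,0,0,0,0,0,0.01,0,0,0,0,0,0,0.015,0,0,0,0,0,0,0.02,0,0,0,0,0,0,0.022,0,0,0,0,0,0,0.022,0,0,0]'; python3 -c "
from h import *
print(rowfor((.4643,.2596,.1358),-11.8)); snap('wrist','pics/w6.png')"
```

```text
clock: 6.9
tcp_pos: [0.5431, 0.2482, 0.1358]
orientation: [-3.125, 0.322, 0.003]
contact_force: [-0.7, 0.4, -3.5]
grip_width: 0.0078
clock: 7.5
tcp_pos: [0.5474, 0.2473, 0.1358]
orientation: [-3.125, 0.322, 0.003]
contact_force: [0.5, 0.7, -3.5]
grip_width: 0.0076
[0.0, 0.0007, 0.0002, -0.4193, 0.0246, 0.001]
```

View pics/w6.png

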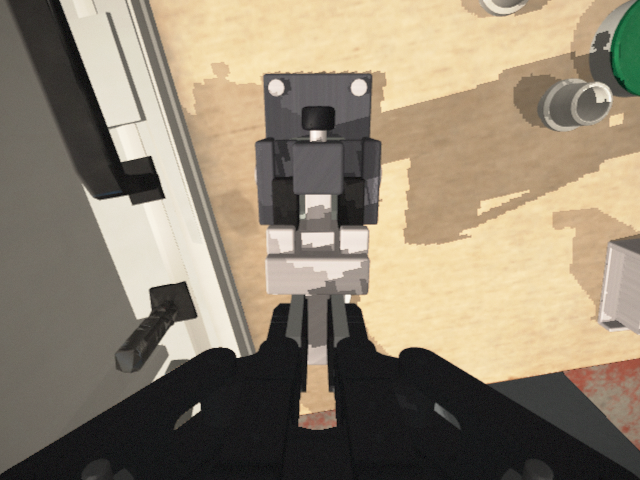

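```bash
python3 -m jog '[0,0,0,0.002,0,0.008,0,0,0,0,0.002,0,0.016,0,0,0,0,0.002,0,0.02,0]';python3 -m jog '[0,0,0,0,0,0.008,0,0,0,0,0,0,0.016,0,0,0,0,0,0,0.02,0]';python3 -c "
from h import *
print(rowfor((.4643,.2596,.1358),-11.8))"
```

```text
clock: 7.85
tcp_pos: [0.5476, 0.2477, 0.1324]
orientation: [-3.125, 0.321, 0.003]
contact_force: [-3.6, -0.7, 5.6]
grip_width: 0.0079
clock: 8.15
tcp_pos: [0.548, 0.2482, 0.1288]
orientation: [-3.124, 0.321, 0.002]
contact_force: [-2.6, 0.7, 2.9]
grip_width: 0.0076
[-0.0004, 0.0004, 0.0004, -0.4211, 0.0293, -0.0348]
```

```bash
python3 -m jog '[0,0,0,0,0,0.008,0,0,0,0,0,0,0.016,0,0,0,0,0,0,0.018,0]';python3 -m jog '[0,0,0,0,0,0.006,0,0,0,0,0,0,0.008,0,0,0,0,0,0,0.008,0]'; python3 -c "
from h import *
print(rowfor((.4643,.2596,.1358),-11.8),r.get_obs()['tcp_pos']);snap('scene','pics/s7.png'); w=cv2.imread('pics/s7.png'); cv2.imwrite('pics/s7a.png',cv2.resize(w[140:290,250:400],None,fx=4,fy=4,interpolation=2))"
```

```text
clock: 8.45
tcp_pos: [0.5481, 0.2484, 0.125]
orientation: [-3.124, 0.32, 0.001]
contact_force: [0.3, 0.4, -1.1]
grip_width: 0.0076
clock: 8.75
tcp_pos: [0.548, 0.2482, 0.123]
orientation: [-3.124, 0.32, 0.002]
contact_force: [-1.1, 1.3, -1.8]
grip_width: 0.0076
[-0.0004, 0.0004, 0.0005, -0.4215, 0.0292, -0.0637] [0.54802635 0.24822799 0.12297304]
```

View pics/s7a.png

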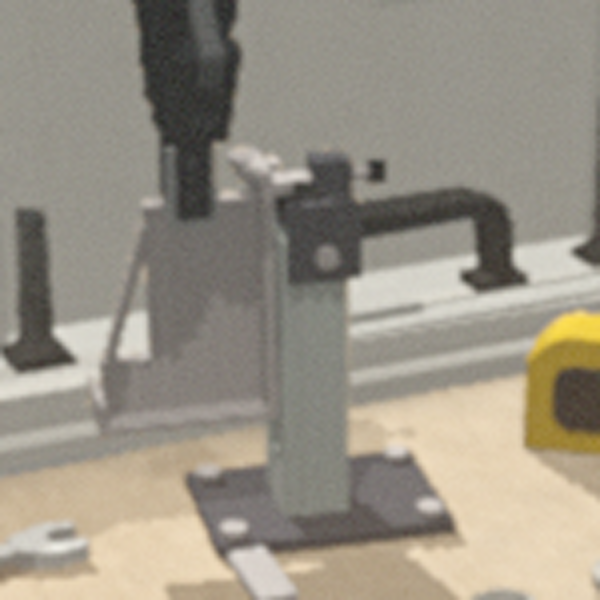

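```bash
python3 -m jog '[0,0,0,0,0,0,0.2,0,0,0,0,0,0,0.4,0,0,0,0,0,0,0.5,0,0,0,0,0,0,0.5,0,0,0,0,0,0,0.5]'; python3 -m jog '[0,0,0,0,0,-0.1,0.5,0,0,0,0,0,-0.3,0.5,0,0,0,0,0,-0.4,0.5,0,0,0,0,0,-0.4,0,0,0,0,0,0,-0.4,0,0,0,0,0,0,-0.4,0,0,0,0,0,0,-0.4,0,0,0,0,0,0,-0.4,0,0,0,0,0,0,-0.4,0]'; python3 -c "
from h import *
snap('scene','pics/s8.png'); snap('wrist','pics/w8.png'); w=cv2.imread('pics/s8.png'); cv2.imwrite('pics/s8a.png',cv2.resize(w[140:290,250:400],None,fx=4,fy=4,interpolation=2))"
```

```text
clock: 9.3
tcp_pos: [0.5481, 0.2482, 0.1231]
orientation: [-3.124, 0.32, 0.001]
contact_force: [0.7, -0.8, -0.1]
grip_width: 0.0428
clock: 10.2
tcp_pos: [0.5479, 0.248, 0.2025]
orientation: [-3.124, 0.32, 0.003]
contact_force: [0.7, -0.0, -0.4]
grip_width: -0.0
```

View pics/s8a.png

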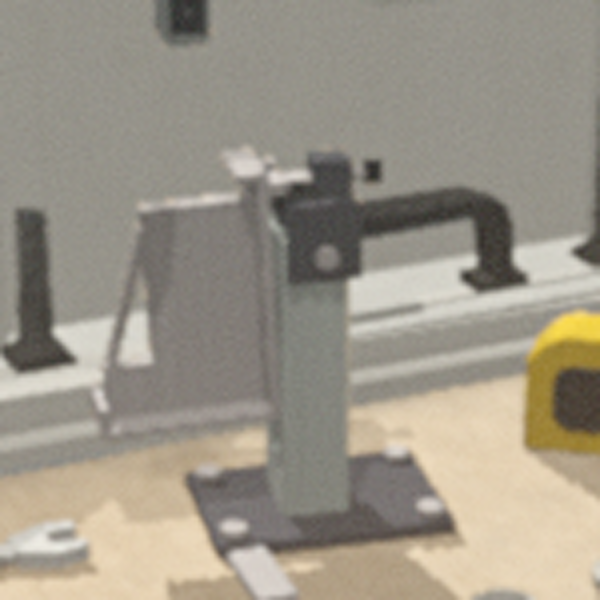

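View pics/w8.png

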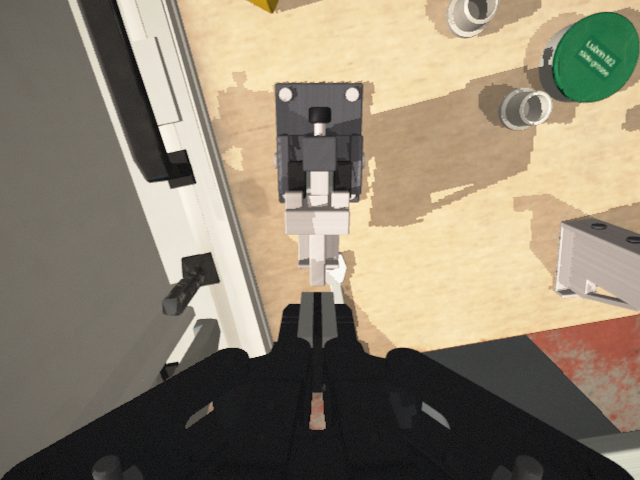

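```bash
python3 - <<'E'
from h import *
o=r.get_obs(); A=R.from_rotvec(o['orientation'])
w=cv2.imread('pics/w8.png'); cv2.imwrite('pics/w8a.png',cv2.resize(w[75:295,260:380],None,fx=2.7*1,fy=2.7,interpolation=2))
for uv in [(285,209),(349,208),(349,235),(285,235)]: print((A.inv().apply(onz('wrist',uv,.169,o)-o['tcp_pos'])*1e3).round(1))
E
```

```text
[ 30.9 -18.1  33.8]
[31.5 16.9 33.7]
[16.1 17.3 33.7]
[ 16.  -18.5  33.8]
```

View pics/w8a.png

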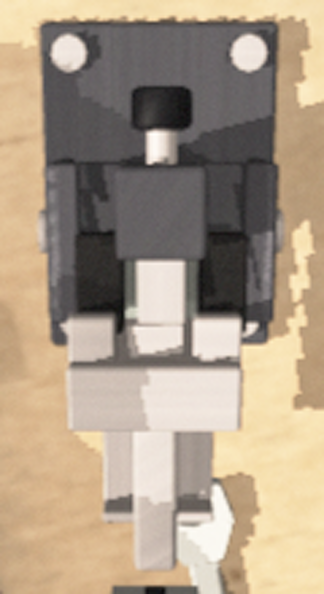

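```bash
python3 -m jog '[0,0,0,0.06,-0.003,0,0,0,0,0,0.11,-0.003,0.05,0,0,0,0,0.112,-0.003,0.11,0,0,0,0,0.112,-0.003,0.13,0,0,0,0,0.112,-0.003,0.13,0]'; python3 -m jog '[0,0,0,0,0,0.005,0,0,0,0,0,0,0.01,0]';python3 -m jog '[0,0,0,0,0,0.005,0,0,0,0,0,0,0.01,0]'
```

```text
clock: 10.8
tcp_pos: [0.5691, 0.2438, 0.1751]
orientation: [3.125, -0.32, -0.006]
contact_force: [-0.1, 0.9, 0.1]
grip_width: 0.0001
clock: 11.0
tcp_pos: [0.5688, 0.244, 0.1731]
orientation: [-3.125, 0.319, 0.006]
contact_force: [-0.1, -0.4, 0.6]
grip_width: -0.0003
clock: 11.2
tcp_pos: [0.5688, 0.2442, 0.1714]
orientation: [-3.125, 0.319, 0.006]
contact_force: [0.6, -0.1, -0.4]
grip_width: 0.0
```

```bash
for i in 1; do python3 -m jog '[0,0,0,0,0,0.004,0,0,0,0,0,0,0.008,0]' | grep -E 'pos|force'; python3 -m jog '[0,0,0,0,0,0.003,0,0,0,0,0,0,0.005,0]'| grep -E 'pos|force'; python3 -m jog '[0,0,0,0,0,0.003,0,0,0,0,0,0,0.005,0]'| grep -E 'pos|force'; done
```

```text
tcp_pos: [0.5689, 0.2443, 0.1699]
contact_force: [-0.1, -0.5, 0.7]
tcp_pos: [0.5689, 0.2443, 0.1689]
contact_force: [-0.7, -0.5, -0.1]
tcp_pos: [0.5689, 0.2443, 0.1679]
contact_force: [-0.4, 0.5, 0.7]
```

```bash
python3 -m jog '[0,0,0,0,0,0.003,0,0,0,0,0,0,0.005,0]'| grep -E 'pos|force'; python3 -m jog '[0,0,0,0,0,0.003,0,0,0,0,0,0,0.005,0]'| grep -E 'pos|force'
```

```text
tcp_pos: [0.5689, 0.2442, 0.1668]
contact_force: [0.1, 0.5, -0.6]
tcp_pos: [0.5688, 0.2442, 0.1657]
contact_force: [1.1, -0.0, 0.0]
```

```bash
python3 -m jog '[0,0,0,0,0,0.003,0,0,0,0,0,0,0.005,0]'| grep -E 'pos|force'
```

```text
tcp_pos: [0.5688, 0.2442, 0.1646]
contact_force: [-0.9, -0.4, -0.6]
```

```bash
python3 -c "
from h import *
snap('scene','pics/s9.png'); snap('wrist','pics/w9.png'); w=cv2.imread('pics/s9.png'); cv2.imwrite('pics/s9a.png',cv2.resize(w[140:290,250:400],None,fx=4,fy=4,interpolation=2)); w=cv2.imread('pics/w9.png'); cv2.imwrite('pics/w9a.png',cv2.resize(w[100:380,220:420],None,fx=2.1,fy=2.1,interpolation=2))"
```

```text
(no output)
```

View pics/s9a.png

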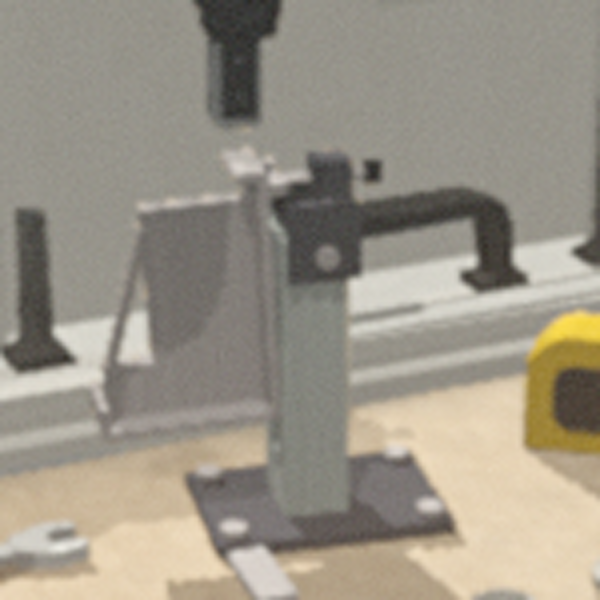

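View pics/w9a.png

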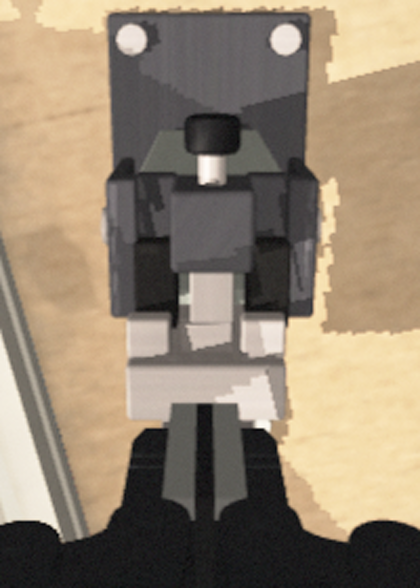

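```bash
python3 - <<'E'
from h import *
o9=r.get_obs(); o8=dict(o9); o8['tcp_pos']=np.array([0.5479,0.248,0.2025]); o8['orientation']=np.array([-3.124,.32,.003])
print(o9['tcp_pos'],o9['contact_force'])
def tri(a,b):
    (p,d),(q,e)=ray('wrist',a,o8),ray('wrist',b,o9)
    s=np.linalg.lstsq(np.c_[d,-e],q-p,rcond=None)[0]; return (p+d*s[0]).round(4),(q+e*s[1]).round(4)
for a,b in [((285,209),(280.5,273)),((349,209),(355.5,273)),((349,235),(355.7,299)),((285,235),(280.5,299))]: print(tri(a,b))
for z in [.15,.155,.16,.165,.17]:
    P=[onz('wrist',u,z,o9) for u in [(280.5,273),(355.5,273)]]; print(z,np.linalg.norm(P[0]-P[1]))
A=R.from_rotvec(o9['orientation'])
for t in [(.011,0,0),(-.011,0,0)]:
    P=o9['tcp_pos']+A.apply(t); print('tip',proj('wrist',P,o9),proj('scene',P), 250+235/4)
for t in [(.0,0,-.0)]: print(proj('scene',o9['tcp_pos']))
E
```

```text
[0.56882912 0.24422663 0.16462547] [-0.35607048  0.42211433 -0.31548663]
(array([0.5824, 0.2591, 0.1716]), array([0.5824, 0.2591, 0.1716]))
(array([0.5754, 0.2253, 0.1714]), array([0.5754, 0.2254, 0.1714]))
(array([0.5587, 0.2277, 0.1645]), array([0.5587, 0.2274, 0.1645]))
(array([0.5661, 0.2636, 0.1645]), array([0.5661, 0.2637, 0.1645]))
0.15 0.039215310586558125
0.155 0.03811519443806157
0.16 0.03701507828956502
0.165 0.035914962141068464
0.17 0.034814845992571855
tip [318.18818361 265.90207754] [314.86578989 181.82073702] 308.75
tip [318.1111838  307.25130954] [302.32244409 182.79136626] 308.75
[308.60738075 182.30502527]
```

```bash
python3 - <<'E'
from h import *
o9=r.get_obs(); A=R.from_rotvec(o9['orientation'])
for h in [0,.005,.01,.015,.02]:
    print(h,proj('wrist',o9['tcp_pos']+A.apply((.011,0,-h)),o9),proj('scene',o9['tcp_pos']+A.apply((0,0,-h))))
E
python3 -m jog '[0,0,0,0,0,0.005,0,0,0,0,0,0,0.01,0]'| grep -E 'pos|force';python3 -m jog '[0,0,0,0,0,0.005,0,0,0,0,0,0,0.01,0]'| grep -E 'pos|force'
```

```text
0 [318.18818361 265.90207754] [308.60738075 182.30502527]
0.005 [318.21869722 269.92047449] [308.56031844 179.52999809]
0.01 [318.25095602 274.16869999] [308.51307541 176.74431451]
0.015 [318.28511415 278.66705175] [308.46565061 173.94791302]
0.02 [318.32134444 283.43829015] [308.41804299 171.14073164]
tcp_pos: [0.5688, 0.2442, 0.1626]
contact_force: [0.2, -0.6, -0.1]
tcp_pos: [0.5688, 0.2442, 0.1604]
contact_force: [1.0, -1.1, 0.6]
```

```bash
python3 -m jog '[0,0,0,0,0,0.005,0,0,0,0,0,0,0.01,0]'| grep -E 'pos|force'
```

```text
tcp_pos: [0.5688, 0.2442, 0.1583]
contact_force: [-0.2, -0.1, -0.0]
```

```bash
python3 -m jog '[0,0,0,0,0,0.005,0,0,0,0,0,0,0.008,0]'| grep -E 'pos|force'
```

```text
tcp_pos: [0.5687, 0.2441, 0.1565]
contact_force: [0.3, 0.6, 0.2]
```

```bash
python3 -m jog '[0,0,0,0,0,0.005,0,0,0,0,0,0,0.008,0]'| grep -E 'pos|force'
```

```text
tcp_pos: [0.5687, 0.2441, 0.1548]
contact_force: [-0.7, -0.0, 0.6]
```

```bash
python3 -m jog '[0,0,0,0,0,0.005,0,0,0,0,0,0,0.008,0]'| grep -E 'pos|force';  python3 -c "
from h import *
snap('scene','pics/s10.png'); snap('wrist','pics/w10.png'); w=cv2.imread('pics/s10.png'); cv2.imwrite('pics/s10a.png',cv2.resize(w[140:290,250:400],None,fx=4,fy=4,interpolation=2)); w=cv2.imread('pics/w10.png'); cv2.imwrite('pics/w10a.png',cv2.resize(w[100:380,220:420],None,fx=2.1,fy=2.1,interpolation=2))"
```

```text
tcp_pos: [0.5686, 0.2441, 0.1531]
contact_force: [-0.5, -0.2, 0.7]
```

View pics/s10a.png

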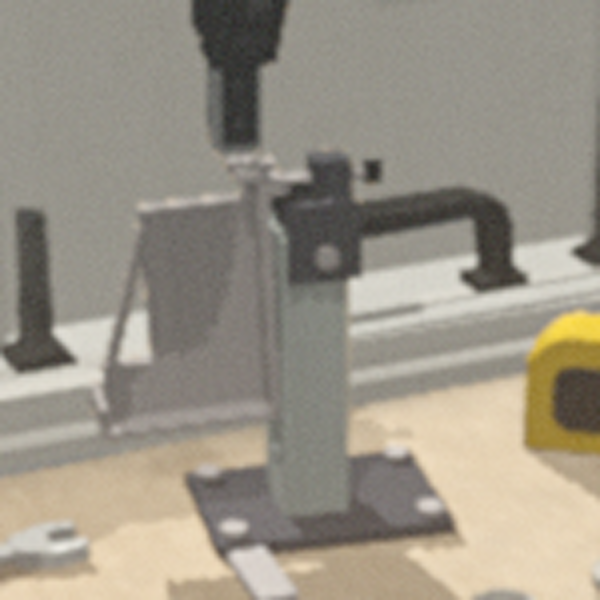

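View pics/w10a.png

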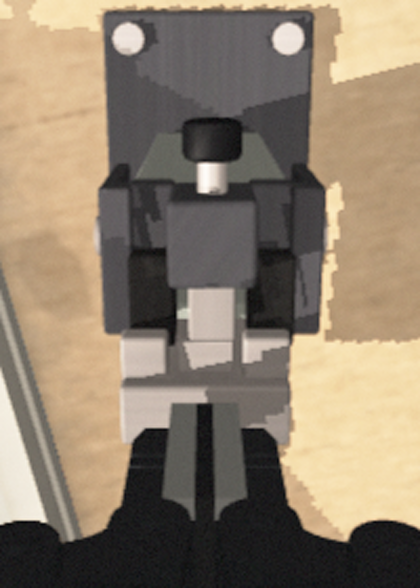

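```bash
python3 -m jog '[0,0,0,0.01,0,0,0,0,0,0,0.015,0,0.004,0]'| grep -E 'pos|force'; python3 -m jog '[0,0,0,0,0,0.003,0,0,0,0,0,0,0.006,0]'| grep -E 'pos|force'
```

```text
tcp_pos: [0.5719, 0.2434, 0.1524]
contact_force: [-0.2, 0.4, -0.1]
tcp_pos: [0.5719, 0.2434, 0.1512]
contact_force: [-0.5, -0.7, 0.3]
```

```bash
python3 -m jog '[0,0,0,0,0,0.003,0,0,0,0,0,0,0.006,0]'| grep -E 'pos|force'
```

```text
tcp_pos: [0.5719, 0.2434, 0.1499]
contact_force: [1.2, 0.0, 0.3]
```

```bash
python3 -m jog '[0,0,0,0,0,0.003,0,0,0,0,0,0,0.006,0]'| grep -E 'pos|force'
```

```text
tcp_pos: [0.5719, 0.2435, 0.1487]
contact_force: [0.3, -0.5, 2.9]
```

```bash
python3 -m jog '[0,0,0,0,0,0.002,0,0,0,0,0,0,0.004,0]'| grep -E 'pos|force'
```

```text
tcp_pos: [0.5721, 0.2436, 0.1485]
contact_force: [-2.2, -0.9, 5.3]
```

```bash
python3 -m jog '[0,0,0,0,0,0.002,0,0,0,0,0,0,0.004,0]'| grep -E 'pos|force'
```

```text
tcp_pos: [0.5722, 0.2437, 0.1482]
contact_force: [-2.0, -0.7, 6.0]
```

```bash
python3 -m jog '[0,0,0,0,0,0.002,0,0,0,0,0,0,0.004,0]'| grep -E 'pos|force'
```

```text
tcp_pos: [0.5723, 0.2438, 0.1478]
contact_force: [-1.2, -1.1, 6.7]
```

```bash
python3 -m jog '[0,0,0,0,0,0.002,0,0,0,0,0,0,0.004,0]'| grep -E 'pos|force'
```

```text
tcp_pos: [0.5723, 0.2439, 0.1476]
contact_force: [-1.9, -1.9, 8.8]
```

```bash
python3 -m jog '[0,0,0,0,0,0.002,0,0,0,0,0,0,0.005,0]'| grep -E 'pos|force'
```

```text
tcp_pos: [0.5724, 0.2439, 0.1473]
contact_force: [-2.5, -1.8, 9.4]
```

```bash
python3 -m jog '[0,0,0,0,0,0.002,0,0,0,0,0,0,0.005,0]'| grep -E 'pos|force'
```

```text
tcp_pos: [0.5723, 0.2439, 0.147]
contact_force: [-3.2, -1.7, 10.8]
```

```bash
python3 -m jog '[0,0,0,0,0,0.002,0,0,0,0,0,0,0.005,0]'| grep -E 'pos|force'; python3 -c "
from h import *
snap('scene','pics/s11.png'); snap('wrist','pics/w11.png'); w=cv2.imread('pics/s11.png'); cv2.imwrite('pics/s11a.png',cv2.resize(w[140:290,250:400],None,fx=4,fy=4,interpolation=2)); w=cv2.imread('pics/w11.png'); cv2.imwrite('pics/w11a.png',cv2.resize(w[100:380,220:420],None,fx=2.1,fy=2.1,interpolation=2))"
```

```text
tcp_pos: [0.5724, 0.2439, 0.1469]
contact_force: [-3.9, -2.5, 11.7]
```

View pics/s11a.png

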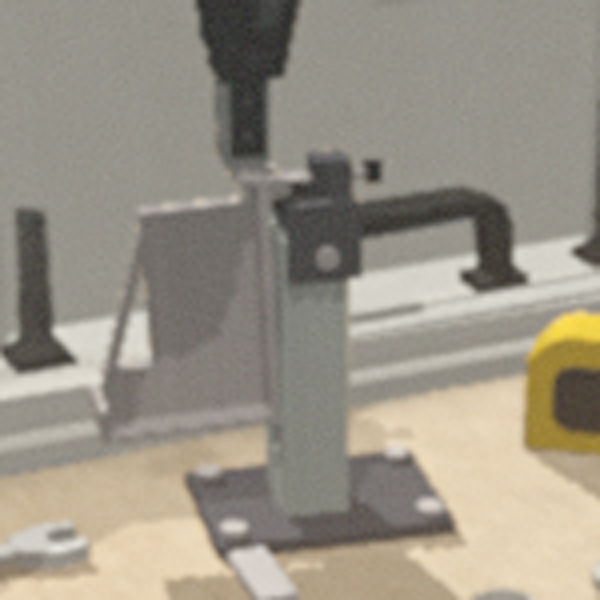

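View pics/w11a.png

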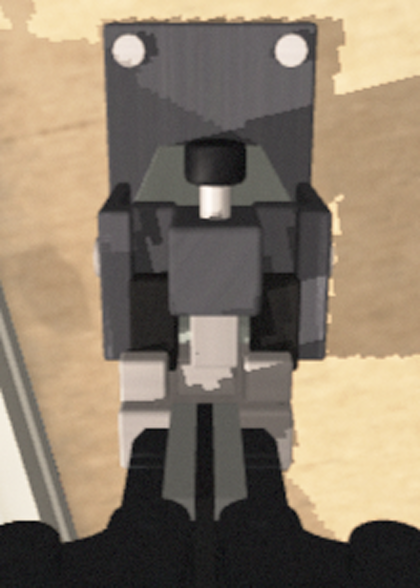

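```bash
python3 -m jog '[0,0,0,0,0,0.003,0,0,0,0,0,0,0.006,0]'| grep -E 'pos|force'
```

```text
tcp_pos: [0.5724, 0.2439, 0.1466]
contact_force: [-4.3, -1.9, 12.2]
```

```bash
python3 -m jog '[0,0,0,0,0,0.003,0,0,0,0,0,0,0.006,0]'| grep -E 'pos|force'
```

```text
tcp_pos: [0.5724, 0.2439, 0.1465]
contact_force: [-4.0, -3.1, 12.5]
```

```bash
python3 -m jog '[0,0,0,0,0,0.004,0,0,0,0,0,0,0.008,0]'| grep -E 'pos|force'
```

```text
tcp_pos: [0.5725, 0.2439, 0.1462]
contact_force: [-6.1, -2.6, 13.8]
```

```bash
python3 -m jog '[0,0,0,0,0,0.004,0,0,0,0,0,0,0.008,0]'| grep -E 'pos|force'; python3 -c "
from h import *
snap('wrist','pics/w12.png'); w=cv2.imread('pics/w12.png'); cv2.imwrite('pics/w12a.png',cv2.resize(w[100:380,220:420],None,fx=2.1,fy=2.1,interpolation=2))"
```

```text
tcp_pos: [0.5726, 0.2438, 0.1458]
contact_force: [-4.3, -3.1, 13.2]
```

View pics/w12a.png

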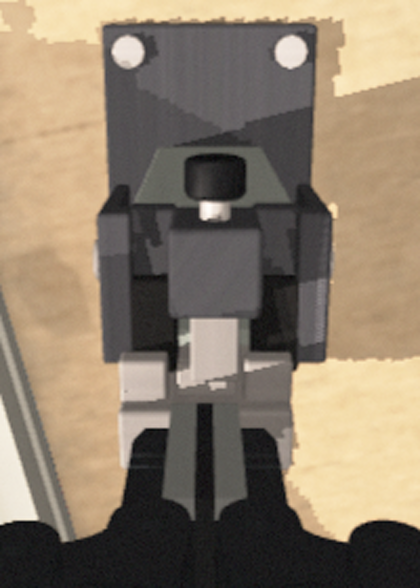

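```bash
python3 -m jog '[0,0,0,0,0,-0.01,0,0,0,0,0,0,-0.05,0,0,0,0,-0.1,0,-0.15,0,0,0,0,-0.3,0,-0.35,0,0,0,0,-0.4,0,-0.5,0,0,0,0,-0.4,0,-0.5,0,0,0,0,-0.4,0,-0.5,0,0,0,0,-0.4,0,-0.5,0]'; python3 -c "
from h import *
snap('scene','pics/s13.png'); snap('wrist','pics/w13.png'); snap('top','pics/t13.png'); w=cv2.imread('pics/s13.png'); cv2.imwrite('pics/s13a.png',cv2.resize(w[140:350,250:450],None,fx=2.8,fy=2.8,interpolation=2)); w=cv2.imread('pics/w13.png'); cv2.imwrite('pics/w13a.png',cv2.resize(w[0:220,250:390],None,fx=2.7,fy=2.7,interpolation=2))"
```

```text
clock: 17.75
tcp_pos: [0.4945, 0.2591, 0.2445]
orientation: [3.123, -0.322, 0.001]
contact_force: [0.2, -1.1, -0.5]
grip_width: -0.0
```

View pics/s13a.png

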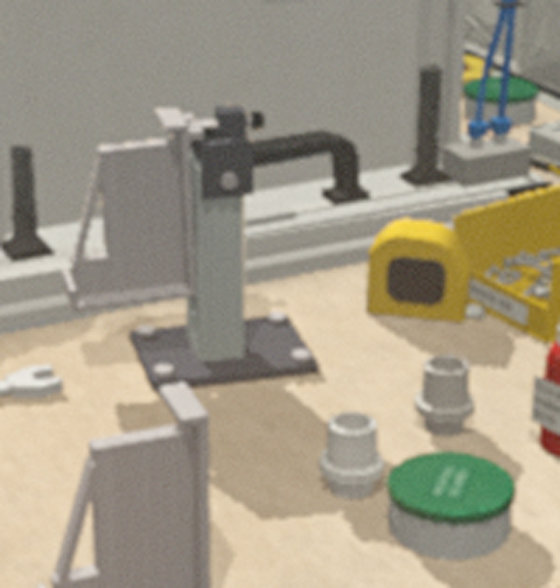

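View pics/w13.png

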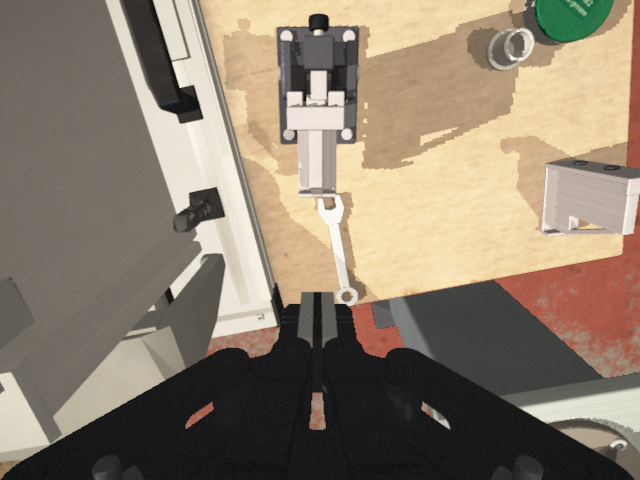

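View pics/t13.png

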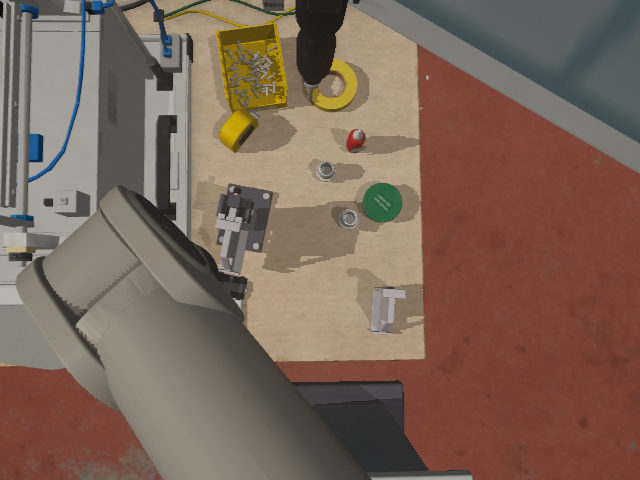

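View pics/w13a.png

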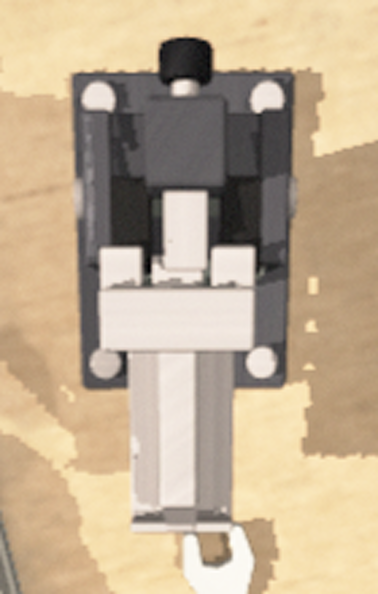

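```bash
python3 -c "
from h import *
o=r.get_obs(); print(o['clock'],o['contact_force']); print(r.hand_in())"
```

```text
17.9 [-0.24082376  1.27935503  0.09481757]
the job is handed in; nothing more can be done
None
```

The bracket is hooked into the top two slots and locked under the spring bolt. I handed the job in at 17.9 s with the robot clear of everything.

**What I did:**
- I gripped the hooked bracket by its web, hooked it in with the origin 18 mm above the mount, and lowered it to about 5 mm above the mount. There I let go and backed off.
- I then pressed on the pad with the shut fingers in steps of under 1 mm. The highest reading was 13.8 N vertical, about 15 N with the sideways force included.

**Last checks:**
- **Bolt:** the wrist pictures show the rod behind the bolt at the same visible length as before contact, so the bolt is back out. Its nose lies over the tooth, and this held after I lifted off. I judged it from the pictures and did not read the joint value.
- **Other things on the bench:** in the last views the plain angle, both cups, the spanner and the tin look unmoved.
- **Contact:** the final reading is about 1.3 N sideways, within the sensor's noise.

**What disagreed:**
- **Fingertips:** the visible fingertips sat roughly 20 mm above the stated TCP. I met the pad at a TCP height of about 0.149 m instead of 0.168 m, so I went by the force reading.
- **Side force:** during the press the side force rose to about 6 N. I saw no sign of jamming.
- **Not measured:** I did not measure the bracket's final height.

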